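# Unstack the cleaned labware into its nests

## Task

The cleaned labware has been left in one stack on the bench: take it apart and set each of the four pieces, upright and flat on the floor of the nest, in the grey nest of its own shape and size (long rack, short aluminium block, round holder, square cup). Keep every piece upright throughout, and leave the little amber bottle standing where it is.

Things in the scene. Friction and masses are not known exactly. Their poses are not given: they have to be found in the camera images.
- long_rack: White plastic tube rack, the largest piece and the bottom of the stack, standing on the bench: a block 64 (x) by 120 (y) by 36 mm high with two rows of five 17 mm holes in its top, 26 mm deep. Origin at the centre of its underside; y along its length, z up. Loose, 0.13 to 0.25 kg
- short_rack: Aluminium microtube block lying on top of the long rack: 56 (x) by 90 (y) by 32 mm high with three rows of five 11 mm holes in its top, 22 mm deep. Origin at the centre of its underside; y along its length, z up. Loose, 0.18 to 0.34 kg
- round_holder: Round aluminium vial holder, 36 mm in diameter and 38 mm high, open at the top (5 mm wall). Stands upright on top of the short rack, toward one end, beside the square cup (9 mm or so between them). Origin at the centre of its underside; z up. Loose, 0.06 to 0.11 kg
- square_cup: Square white plastic reagent cup, 34 by 34 mm and 38 mm high, open at the top (4 mm wall). Stands upright on top of the short rack, toward the other end, its sides within 0.2 rad of the short rack's. Origin at the centre of its underside; x and y square to its sides, z up. Loose, 0.04 to 0.08 kg
- long_nest: Empty grey plastic nest fixed to the bench: a shallow tray, the largest, a long rectangle, for the long white rack. Base 4 mm thick; lip 4 mm thick, its top 10 mm above the bench; inside 80 (x) by 136 (y) mm, 8 mm clear all round the rack, outside 88 by 144 mm. Origin at the centre of its underside, on the bench; z up, y along its length.
- short_nest: Empty grey plastic nest fixed to the bench: a shallow tray, the second largest, a shorter rectangle, for the aluminium block. Base 4 mm thick; lip 4 mm thick, its top 10 mm above the bench; inside 72 (x) by 106 (y) mm, 8 mm clear all round the block, outside 80 by 114 mm. Origin at the centre of its underside, on the bench; z up, y along its length.
- round_nest: Empty grey plastic nest fixed to the bench: a shallow tray, small and round, for the round vial holder. Base 4 mm thick; lip 4 mm thick, its top 10 mm above the bench; inside 52 mm in diameter, 8 mm clear all round, outside 60 mm in diameter. Origin at the centre of its underside, on the bench; z up.
- square_nest: Empty grey plastic nest fixed to the bench: a shallow tray, small and square, for the square cup. Base 4 mm thick; lip 4 mm thick, its top 10 mm above the bench; inside 50 by 50 mm, 8 mm clear all round the cup, outside 58 by 58 mm. Origin at the centre of its underside, on the bench; z up, x and y square to its sides.
- reagent_bottle: Small amber reagent bottle with a white cap, 36 mm in diameter and 60 mm high, standing among the nests; to be left standing where it is. Origin at the centre of its underside; z up.

How it is judged:
By the outcome, as a careful person would: the job done as asked, in the order asked, and still so for the second after the job is handed in, with the robot touching nothing.
It also fails if it takes over 112 s, if anything falls off the work surface, if the arm or the gripper's body presses on something with over 40 N, if the wrist force passes 120 N, or if a joint passes its speed limit or range.

## Robot

A 7-joint arm with a two-finger parallel gripper is mounted at the origin on the work surface. World frame = base frame: x ahead of the robot, y to its left, z up, the work surface at z = 0. Lengths are in m, angles in rad, forces in N, time in s.
With the tool pointing down it reaches from about 0.35 to 0.9 m from the base axis. Payload 8.1 kg.
Tool frame: the origin (TCP) lies at the very end of the fingers, on their centre line; the grasp point (between the pads) lies 19 mm behind it (grasp_offset is the distance from the TCP to the grasp point, in m); z points along the fingers, y is the line along which they close (so a half turn about z gives the same grasp; the last joint's range is limited). The gripper opens to 92 mm and grips with 3 to 60 N. Pads are 19 mm wide; open, the fingers measure 130 mm over their backs; the gripper's body (75 mm by 190 mm) begins 47 mm behind the grasp point.
Start: joints at [1.107, 0.434, 0.025, 1.573, -0.012, 1.134, -0.075], TCP at [0.221, -0.585, 0.227] pointing down, gripper open.
Joint ranges: [-2.62, 2.62], [-0.44, 2.09], [-1.27, 1.32], [0.08, 2.57], [-1.32, 4.46], [0.12, 2], [-2.74, 2.74]. Speed limits (rad/s): [2.22, 2.22, 3.01, 3.01, 3.14, 3.14, 3.14].

## Interface

Orientations are given as a rotation vector (axis times angle).
In Python, from cell import observe, get_image, camera_params, sign_off, silhouettes, grasp_offset gives the robot as it stands. The module is installed in compiled form; this text tells all that it offers.
- The arm moves only by the tool jog_arm, never from a script. Its argument "motion" is a list that holds one entry, the list of rows, each a list of 7 numbers: the shift along the tool's x, y, z in m, then the turn, a rotation vector about the tool's x, y, z in rad, then the closure, from -1 (fully open) to 1 (shut), so that 0 is half open. In form: [[[dx, dy, dz, wx, wy, wz, hand], ...]]. A call has 1 to 10 rows; each row is the pose to reach, as a shift and turn from the pose commanded when the call began, along the tool's axes at that moment; what a row does not reach only later rows make up. A row lasts 1/12 s, in which the tool goes at most 41.7 mm and 7.16 degrees, less where a joint would pass 70% of its speed; a pose out of reach is approached as far as the arm can. A call with a gripper value outside its range is refused whole. The fingers move at their own pace and stop on an object; "force" is the grip in N (left out, the last holds). Time passes only in rows, so rows that repeat a pose let the fingers close. It gives the time, the measured TCP pose, the force, the opening and the grip force at its end, in the units of the state.
- observe(): the state, without advancing time (a new reading comes with each control period).
- get_image(name): name is "side" or "top"; returns the picture (480x640x3 uint8, red, green, blue); there is no depth.
- camera_params(name): a dict with "vertical_fov" (degrees; the focal length in pixels is half the picture's height over the tangent of half this angle, whatever the lens; pixels are square), "cx", "cy" (the principal point, pixels), "T" (4x4, takes a point from camera to world coordinates). Camera axes: x right, y down, z forward; pixel columns grow to the right and rows downward; lengths in m; the calibration is good to about 2 mm. A picture is of the moment at which its call begins. camera_params takes no time and is no camera call.
- sign_off(): hands the job in; it is judged then, once.
Trained networks look in the newest picture that a camera, given by its name, has taken for a name from the list of things; names that differ only in an ending like _2 or _b are one class to them, and where a whole thing is asked for, a point or a joint stands for the part that bears it (a point fixed in the world has none). Each returns a list of dicts, best first, with "p" (0 to 1); they miss things now and then, are a little off and sometimes report something else, mostly with a low value. They report only what shows in the picture. A call takes as long as a camera call.
- silhouettes(query, camera): "mask" (480x640 bool, what is visible of it) and "pixel" ([column, row] in pixels, amid what is visible of it).
The state is a dict: "clock": time; "joints": joint angles; "dq": joint speeds; "joint_efforts": joint torques, N m; "position": TCP position; "ee_rot": TCP orientation; "force": force on the tool from outside, world axes, zero at the start; "ft_torque": the same for the moment, N m; "width": opening from 0.0 (shut) to 1.0 (fully open); "gripper_force": force on a finger pad.
Only numpy, scipy, OpenCV 4.12 (cv2) and the standard library are available. Lean on these libraries where they do the work, as an engineer would, in place of code of your own. Each camera call takes 0.05 s, during which the arm holds its last target. There are 200 camera calls.

## Working session

There is one attempt and no reset: what is moved stays moved. The work goes in short steps, Python scripts to look and compute and a tool call to move; the robot and the scene stay as the last step left them, time stands still between calls to the robot, and variables do not carry over. Pictures are saved under pics/ and viewed, at most 14 in all, crops included, and the job is handed in when it is done.

Besides the shell and the picture viewer there is one more tool, called after "Emit:" in YAML: its name, and indented under it one key for each argument. jog_arm: Moves the arm, as the interface text tells. Its arguments: {"type":"object","properties":{"motion":{"type":"array"},"force":{"type":"number"}},"required":["motion"]}

```bash
mkdir -p pics
python3 - <<'E'
from cell import *
import cv2,numpy as np
for n in("top","side"):
    im=get_image(n); cv2.imwrite(f"pics/{n}0.png",im[:,:,::-1]); p=camera_params(n); print(n,p)
print(observe())
E
```

```text
top {'vertical_fov': 51.11383902426107, 'cx': 320.57621880044877, 'cy': 240.6707380497869, 'T': array([[-0.02184563, -0.98839189,  0.15034706,  0.35799532],
       [-0.99971219,  0.02010473, -0.01308969,  0.00505051],
       [ 0.00991505, -0.15058974, -0.98854662,  1.14595705],
       [ 0.        ,  0.        ,  0.        ,  1.        ]])}
side {'vertical_fov': 48.185192574909344, 'cx': 316.68667712669105, 'cy': 235.70186132475715, 'T': array([[-0.77747585, -0.49599161,  0.38668284,  0.18856836],
       [-0.62877485,  0.60014486, -0.49443739,  0.45434544],
       [ 0.01317108, -0.62754958, -0.77846519,  0.78373668],
       [ 0.        ,  0.        ,  0.        ,  1.        ]])}
{'clock': 0.1, 'joints': array([ 1.10737538,  0.43516303,  0.02500876,  1.57402064, -0.01159858,
        1.13397568, -0.0751151 ]), 'dq': array([ 4.27467392e-04,  1.11355532e-04,  8.38159072e-05, -1.93853104e-03,
       -8.61375039e-04, -1.03886409e-03, -1.17879824e-03]), 'joint_efforts': array([ 1.75900786e-03, -6.69129324e+01,  9.87158194e-01, -3.15147328e+01,
       -6.05696230e-02,  3.74564377e-02,  5.57398334e-05]), 'position': array([ 0.22042018, -0.58435176,  0.22601219]), 'ee_rot': array([-3.08929468e+00, -5.63282587e-01,  6.23515896e-04]), 'force': array([-0.35578382,  0.67185663,  0.34782172]), 'ft_torque': array([ 0.05345746, -0.04745317,  0.01377397]), 'gripper_force': 0.0, 'width': 0.9988394552415552}
```

View pics/top0.png

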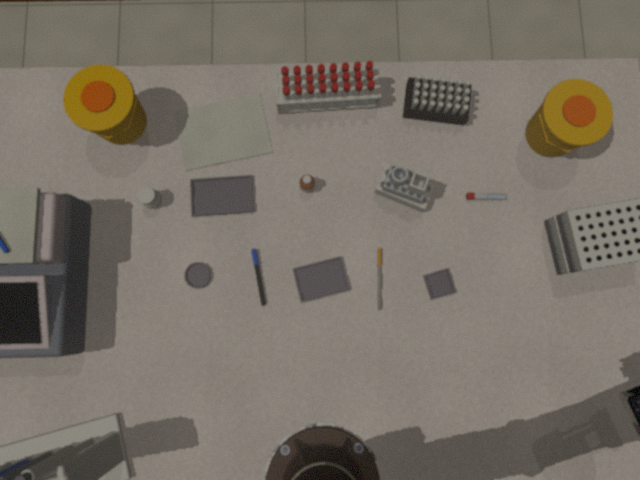

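View pics/side0.png

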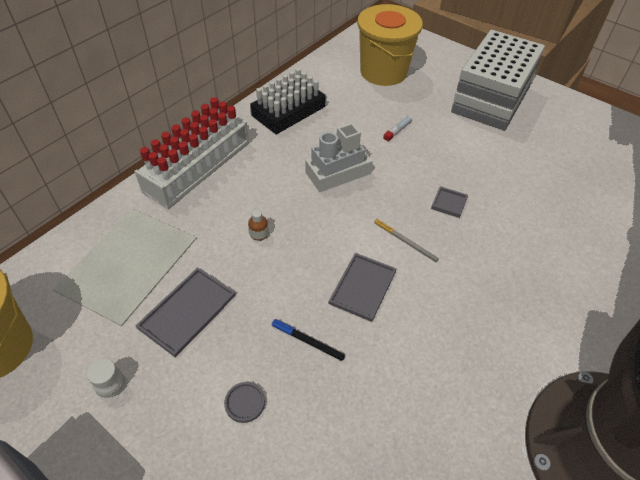

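The top view shows the stack at about (405,188), the bottle at (307,183), and the nests: long (223,196), short (322,279), round (198,275), square (440,283). I'll fit models to the network masks from both cameras.

```bash
cat > h.py <<'E'
from cell import *
import cv2,numpy as np
from scipy.optimize import minimize
DIM={'long_rack':(.064,.120,.036),'short_rack':(.056,.090,.032),'round_holder':(.036,0,.038),'square_cup':(.034,.034,.038),
'long_nest':(.088,.144,.010),'short_nest':(.080,.114,.010),'round_nest':(.060,0,.010),'square_nest':(.058,.058,.010),'reagent_bottle':(.036,0,.060)}
def proj(P,cam):
    c=CP[cam];T=c['T'];q=(np.asarray(P)-T[:3,3])@T[:3,:3];f=240/np.tan(np.radians(c['vertical_fov']/2))
    return np.c_[c['cx']+f*q[:,0]/q[:,2],c['cy']+f*q[:,1]/q[:,2]]
CP={n:camera_params(n) for n in('top','side')}
def ray(px,cam,z):
    c=CP[cam];f=240/np.tan(np.radians(c['vertical_fov']/2));T=c['T']
    d=T[:3,:3]@[(px[0]-c['cx'])/f,(px[1]-c['cy'])/f,1];return T[:3,3]+d*(z-T[2,3])/d[2]
def pts(name,x,y,a,z):
    w,l,h=DIM[name]
    if l==0:
        t=np.linspace(0,2*np.pi,40);b=np.c_[np.cos(t),np.sin(t)]*w/2
    else: b=np.array([[-1,-1],[1,-1],[1,1],[-1,1]])*[w/2,l/2]
    c,s=np.cos(a),np.sin(a);b=b@np.array([[c,s],[-s,c]])+[x,y]
    return np.r_[np.c_[b,np.full(len(b),z)],np.c_[b,np.full(len(b),z+h)]]
S=4
def render(name,p,z,cam):
    u=proj(pts(name,*p,z),cam);u=(u+.5)*S-.5
    m=np.zeros((480*S,640*S),np.uint8);cv2.fillConvexPoly(m,cv2.convexHull(np.round(u*16).astype(np.int32)),255,shift=4)
    return m
def fit(name,masks,z,a0s,over={},init=None,ignore={}):
    """masks: {cam:bool}; over: {cam: hi-res mask of occluders}; ignore: {cam: bool region not scored}"""
    best=None
    cams=list(masks)
    if init is None:
        cam=cams[0];r,c=np.nonzero(masks[cam]);init=ray((c.mean(),r.mean()),cam,z+DIM[name][2]/2)[:2]
    def cost(v):
        e=0
        for cam,m in masks.items():
            R=render(name,(v[0]/100,v[1]/100,v[2]/2),z,cam)
            if cam in over: R=np.where(over[cam]>0,0,R)
            R=cv2.resize(R,(640,480),interpolation=cv2.INTER_AREA)/255.
            d=np.abs(R-m)
            if cam in ignore: d=d*~ignore[cam]
            e+=(d).sum()
        return e
    for a in a0s:
        x0=np.array([init[0]*100,init[1]*100,a*2])
        r=minimize(cost,x0,method='Nelder-Mead',options=dict(initial_simplex=np.r_[[x0],x0+np.diag([.8,.8,.4])],xatol=.01,fatol=.3,maxfev=150))
        if best is None or r.fun<best[3]: best=(r.x[0]/100,r.x[1]/100,r.x[2]/2,r.fun)
    return best
E
cat > m.py <<'E'
from h import *
import pickle
M={}
for cam in('top','side'):
    for n in DIM:
        s=silhouettes(n,cam)
        M[n,cam]=s[0]['mask'] if s else None
        print(n,cam,[(round(float(q['p']),2),np.round(q['pixel']).tolist(),int(q['mask'].sum())) for q in s[:3]])
pickle.dump(M,open('M.pkl','wb'))
E
python3 m.py
```

```text
long_rack top [(0.91, [404.0, 194.0], 603)]
short_rack top [(0.75, [401.0, 188.0], 633)]
round_holder top [(0.49, [400.0, 175.0], 309)]
square_cup top [(0.81, [416.0, 183.0], 343)]
long_nest top [(0.66, [222.0, 193.0], 2370)]
short_nest top [(0.59, [321.0, 281.0], 1772)]
round_nest top [(0.96, [198.0, 272.0], 569)]
square_nest top [(0.86, [440.0, 285.0], 670)]
reagent_bottle top [(0.66, [307.0, 183.0], 241)]
long_rack side [(0.78, [336.0, 174.0], 1030)]
short_rack side [(0.7, [337.0, 157.0], 902)]
round_holder side []
square_cup side [(0.9, [349.0, 136.0], 546)]
long_nest side [(0.76, [182.0, 314.0], 4424), (0.34, [447.0, 202.0], 746)]
short_nest side []
round_nest side [(0.7, [243.0, 403.0], 1277)]
square_nest side [(0.84, [448.0, 201.0], 737)]
reagent_bottle side [(0.73, [257.0, 228.0], 472)]
```

```bash
cat > f.py <<'E'
from h import *
import pickle
M=pickle.load(open('M.pkl','rb'));P={}
a4=[0,.4,.8,-.4]; a8=np.arange(-1.5,1.6,.4)
def go(n,z,a,over={}):
    for cams in(('top',),('side',),('top','side')):
        mk={c:M[n,c] for c in cams if M[n,c] is not None}
        if not mk: continue
        b=fit(n,mk,z,a,over,init=P[n][:2] if n in P and len(mk)>1 else None); P[n]=P[n] if (n in P and len(mk)==1 and cams!=('side',) ) else b; print(n,cams,np.round(b,4), 'area',sum(m.sum() for m in mk.values()))
go('square_cup',.068,a4); go('round_holder',.068,[0])
ov={c:np.maximum(render('square_cup',P['square_cup'][:3],.068,c),render('round_holder',P['round_holder'][:3],.068,c)) for c in('top','side')}
go('short_rack',.036,a8,ov)
ov={c:np.maximum(ov[c],render('short_rack',P['short_rack'][:3],.036,c)) for c in ov}
go('long_rack',0,a8,ov)
for n in('long_nest','short_nest'): go(n,0,a8)
go('square_nest',0,a4);go('round_nest',0,[0]);go('reagent_bottle',0,[0])
pickle.dump(P,open('P.pkl','wb'))
for cam in('top','side'):
    im=get_image(cam)[:,:,::-1]; im=cv2.resize(im,None,fx=S,fy=S,interpolation=cv2.INTER_CUBIC)
    zz={'square_cup':.068,'round_holder':.068,'short_rack':.036}
    for n in P:
        c,_=cv2.findContours(render(n,P[n][:3],zz.get(n,0),cam),0,1); cv2.drawContours(im,c,-1,(0,255,0),1)
    cr=im[130*S:330*S,170*S:470*S] if cam=='top' else im[100*S:440*S,110*S:490*S]
    cv2.imwrite(f'pics/fit_{cam}.png',cv2.resize(cr,(800,int(800*cr.shape[0]/cr.shape[1])) if cam=='top' else (660,590),interpolation=cv2.INTER_AREA))
E
time python3 f.py
```

```text
square_cup ('top',) [ 0.6422 -0.2223 -0.3865 23.2353] area 343
square_cup ('side',) [ 0.6429 -0.2196 -0.4536 33.6588] area 546
square_cup ('top', 'side') [ 0.6433 -0.2212 -0.4366 85.9882] area 889
round_holder ('top',) [ 0.6585 -0.1802  0.1159 15.5373] area 309
round_holder ('top', 'side') [ 0.6585 -0.1802  0.1159 15.5373] area 309
short_rack ('top',) [  0.6513  -0.2005  -0.3676 131.2745] area 633
short_rack ('side',) [ 0.6523 -0.1991 -0.3438 97.8471] area 902
short_rack ('top', 'side') [ 6.523000e-01 -1.996000e-01 -3.778000e-01  2.395961e+02] area 1535
long_rack ('top',) [  0.6492  -0.2051  -0.4238 117.4314] area 603
long_rack ('side',) [ 0.6503 -0.2029 -0.3998 83.7765] area 1030
long_rack ('top', 'side') [ 6.499000e-01 -2.040000e-01 -4.207000e-01  2.272118e+02] area 1633
long_nest ('top',) [6.43500e-01 2.18100e-01 5.31000e-02 5.91725e+01] area 2370
long_nest ('side',) [6.435000e-01 2.214000e-01 5.000000e-02 1.294902e+02] area 4424
long_nest ('top', 'side') [6.435000e-01 2.209000e-01 5.220000e-02 2.624314e+02] area 6794
short_nest ('top',) [ 4.43800e-01 -6.80000e-03  2.24800e-01  6.51608e+01] area 1772
short_nest ('top', 'side') [ 4.43800e-01 -6.80000e-03  2.24800e-01  6.51608e+01] area 1772
square_nest ('top',) [ 0.4286 -0.278   0.2684 32.9843] area 670
square_nest ('side',) [ 0.4292 -0.2743  0.2678 36.4824] area 737
square_nest ('top', 'side') [  0.4289  -0.2765   0.2634 117.6667] area 1407
round_nest ('top',) [ 0.4592  0.2729  0.0802 28.5373] area 569
round_nest ('side',) [ 0.4594  0.2753  0.1376 84.9765] area 1277
round_nest ('top', 'side') [  0.4597   0.2749   0.1416 138.2588] area 1846
reagent_bottle ('top',) [6.58000e-01 1.94000e-02 5.97000e-02 6.32667e+01] area 241
reagent_bottle ('side',) [ 6.610000e-01  2.660000e-02 -2.900000e-02  1.952784e+02] area 472
reagent_bottle ('top', 'side') [ 6.666000e-01  2.090000e-02 -1.000000e-02  2.910118e+02] area 713
real	0m53.256s
user	1m11.784s
sys	0m12.179s
```

View pics/fit_top.png

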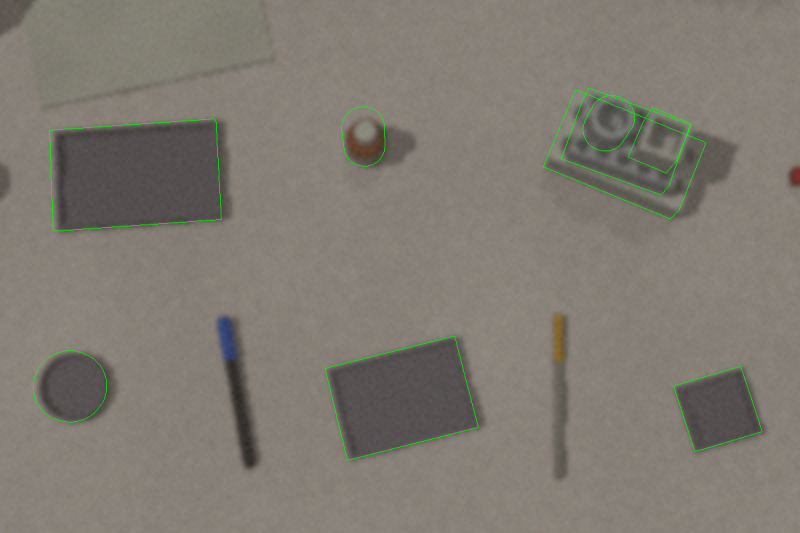

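View pics/fit_side.png

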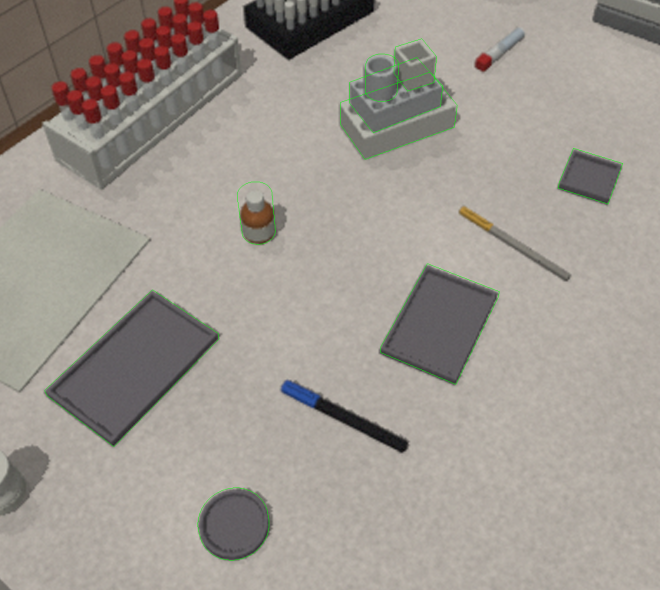

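The overlaid models match both pictures to within 1–2 px, apart from the bottle neck, and that doesn't matter here. Next is a helper that gives tool-frame shifts.

```bash
cat > d.py <<'E'
import sys,numpy as np
from cell import observe
from scipy.spatial.transform import Rotation as Ro
# args: groups x,y,z,phi (phi = world angle of tool y); prints tool-frame shift/turn
s=observe();R=Ro.from_rotvec(s['ee_rot']);p=s['position']
for g in sys.argv[1:]:
    x,y,z,f=map(float,g.split(','))
    if abs(np.angle(np.exp(1j*(f-np.arctan2(*R.as_matrix()[[1,0],1])))))>np.pi/2: f+=np.pi
    a=f+np.pi/2;T=Ro.from_matrix(np.c_[[np.cos(a),np.sin(a),0],[np.sin(a),-np.cos(a),0],[0,0,-1]])
    print(np.round(R.inv().apply(np.array([x,y,z])-p),4).tolist(),np.round((R.inv()*T).as_rotvec(),3).tolist())
print(round(s['clock'],2),np.round(p,4),np.round(s['joints'],2),s['width'],s['gripper_force'],np.round(s['force'],1))
E
python3 d.py .643,-.221,.20,-.42
```

```text
[0.5236, -0.1913, 0.0267] [0.0, 0.0, -0.79]
1.1 [ 0.2206 -0.5848  0.2267] [ 1.11  0.43  0.03  1.57 -0.01  1.13 -0.08] 1.0003081380107828 0.0 [ 0.3 -0.   0. ]
```

Emit:
jog_arm:
  motion:
    - [[0.038,-0.014,0.002,0,0,-0.06,-1],[0.076,-0.028,0.004,0,0,-0.12,-1],[0.114,-0.042,0.006,0,0,-0.18,-1],[0.152,-0.056,0.008,0,0,-0.24,-1],[0.19,-0.07,0.01,0,0,-0.3,-1],[0.228,-0.084,0.012,0,0,-0.36,-1],[0.266,-0.098,0.014,0,0,-0.42,-1],[0.304,-0.112,0.016,0,0,-0.48,-1],[0.342,-0.126,0.018,0,0,-0.54,-1],[0.37,-0.135,0.02,0,0,-0.6,-1]]
  force: 15

```text
clock: 1.93
position: [0.522, -0.3242, 0.2069]
ee_rot: [-2.781, -1.46, -0.003]
force: [-0.3, -0.1, -0.7]
width: 1.0
gripper_force: 0.0
```

```bash
python3 d.py .643,-.221,.18,-.42 .643,-.221,.081,-.42
```

```text
[0.1537, 0.041, 0.0272] [0.001, -0.002, -0.184]
[0.1535, 0.0409, 0.1262] [0.001, -0.002, -0.184]
1.93 [ 0.522  -0.3242  0.2069] [ 0.62  0.45 -0.21  1.61  0.1   1.09 -0.23] 0.9998224386458042 0.0 [-0.3 -0.1 -0.7]
```

Emit:
jog_arm:
  motion:
    - [[0.038,0.01,0.007,0,0,-0.06,-1],[0.076,0.02,0.014,0,0,-0.12,-1],[0.114,0.03,0.02,0,0,-0.18,-1],[0.145,0.039,0.025,0,0,-0.184,-1],[0.1535,0.041,0.027,0,0,-0.184,-1],[0.1535,0.041,0.027,0,0,-0.184,-1],[0.1535,0.041,0.027,0,0,-0.184,-1]]

```text
clock: 2.52
position: [0.6405, -0.2256, 0.1793]
ee_rot: [-2.64, -1.702, 0.002]
force: [-0.0, -0.3, -0.0]
width: 0.999
gripper_force: 0.0
```

```bash
python3 d.py .643,-.221,.081,-.42
```

```text
[0.0053, 0.0005, 0.0983] [-0.001, 0.001, -0.006]
2.52 [ 0.6405 -0.2256  0.1793] [ 0.42  0.58 -0.26  1.47  0.16  1.12 -0.29] 0.9991347894374993 0.0 [-0.  -0.3 -0. ]
```

Emit:
jog_arm:
  motion:
    - [[0.005,0,0.03,0,0,-0.006,-1],[0.005,0,0.06,0,0,-0.006,-1],[0.005,0,0.085,0,0,-0.006,-1],[0.005,0,0.098,0,0,-0.006,-1],[0.005,0,0.098,0,0,-0.006,-1]]

```text
clock: 2.93
position: [0.6397, -0.2226, 0.0789]
ee_rot: [-2.635, -1.705, 0.007]
force: [-0.5, 1.2, -0.6]
width: 1.002
gripper_force: 0.0
```

```bash
python3 d.py .643,-.221,.081,-.42
```

```text
[0.0029, 0.0023, -0.0021] [-0.005, 0.002, -0.002]
2.93 [ 0.6397 -0.2226  0.0789] [ 0.41  0.67 -0.24  1.56  0.19  0.93 -0.32] 1.0015012724181904 0.0 [-0.5  1.2 -0.6]
```

Emit:
jog_arm:
  motion:
    - [[0.003,0.002,-0.002,0,0,0,-1],[0.003,0.002,-0.002,0,0,0,-1],[0.003,0.002,-0.002,0,0,0,1],[0.003,0.002,-0.002,0,0,0,1],[0.003,0.002,-0.002,0,0,0,1],[0.003,0.002,-0.002,0,0,0,1],[0.003,0.002,-0.002,0,0,0,1],[0.003,0.002,-0.002,0,0,0,1],[0.003,0.002,-0.002,0,0,0,1],[0.003,0.002,-0.002,0,0,0,1]]
  force: 12

```text
clock: 3.77
position: [0.6458, -0.2191, 0.0837]
ee_rot: [-2.636, -1.709, 0.0]
force: [-1.0, -0.1, 0.9]
width: 0.468
gripper_force: 0.0
```

```bash
python3 d.py .643,-.221,.17,-.42 .429,-.276,.13,.265
```

```text
[-0.0029, -0.0018, -0.0863] [-0.0, 0.0, -0.0]
[-0.1404, -0.1747, -0.0463] [-0.0, 0.0, -0.685]
3.77 [ 0.6458 -0.2191  0.0837] [ 0.4   0.67 -0.25  1.55  0.19  0.94 -0.32] 0.467835656775804 0.0 [-1.  -0.1  0.9]
```

Emit:
jog_arm:
  motion:
    - [[-0.003,-0.002,0.002,0,0,0,1],[-0.003,-0.002,0.002,0,0,0,1],[-0.003,-0.002,0.002,0,0,0,1],[-0.003,-0.002,0.002,0,0,0,1],[-0.003,-0.002,0.002,0,0,0,1]]

```text
clock: 4.18
position: [0.6426, -0.2211, 0.0816]
ee_rot: [-2.636, -1.709, 0.0]
force: [-0.9, 0.9, -0.2]
width: 0.373
gripper_force: 11.9
```

```bash
python3 d.py .643,-.221,.17,-.42 .429,-.276,.13,.265
```

```text
[0.0002, 0.0003, -0.0884] [-0.0, 0.0, -0.0]
[-0.1373, -0.1726, -0.0483] [-0.0, 0.0, -0.685]
4.18 [ 0.6426 -0.2211  0.0816] [ 0.41  0.67 -0.25  1.56  0.19  0.93 -0.32] 0.373192511062748 11.863086372613907 [-0.9  0.9 -0.2]
```

Emit:
jog_arm:
  motion:
    - [[0,0,-0.02,0,0,0,1],[0,0,-0.05,0,0,0,1],[-0.005,-0.005,-0.075,0,0,-0.05,1],[-0.025,-0.03,-0.08,0,0,-0.15,1],[-0.045,-0.055,-0.08,0,0,-0.25,1],[-0.065,-0.08,-0.08,0,0,-0.35,1],[-0.085,-0.105,-0.08,0,0,-0.45,1],[-0.105,-0.13,-0.075,0,0,-0.55,1],[-0.125,-0.155,-0.06,0,0,-0.63,1],[-0.137,-0.172,-0.04,0,0,-0.685,1]]

```text
clock: 5.02
position: [0.4275, -0.2776, 0.1225]
ee_rot: [1.904, 2.496, -0.002]
force: [-0.5, -0.3, -1.8]
width: 0.373
gripper_force: 11.9
```

Emit:
jog_arm:
  motion:
    - [[0,0,0.02,0,0,0,1],[0,0,0.045,0,0,0,1],[0,0,0.065,0,0,0,1],[0,0,0.065,0,0,0,1],[0,0,0.065,0,0,0,1],[0,0,0.065,0,0,0,1]]

```text
clock: 5.52
position: [0.4306, -0.2761, 0.0577]
ee_rot: [1.908, 2.495, 0.0]
force: [0.9, 0.2, -0.5]
width: 0.372
gripper_force: 11.9
```

```bash
python3 d.py .429,-.276,.0176,.265
```

```text
[0.0006, -0.0016, 0.0401] [0.001, 0.001, 0.0]
5.52 [ 0.4306 -0.2761  0.0577] [ 0.77  0.5  -0.4   2.    0.3   0.69  0.44] 0.37219806875038963 11.863109171390533 [ 0.9  0.2 -0.5]
```

Emit:
jog_arm:
  motion:
    - [[0.0006,-0.0016,0.015,0,0,0,1],[0.0006,-0.0016,0.03,0,0,0,1],[0.0006,-0.0016,0.036,0,0,0,1],[0.0006,-0.0016,0.0395,0,0,0,1],[0.0006,-0.0016,0.0395,0,0,0,1],[0.0006,-0.0016,0.0395,0,0,0,1]]

```text
clock: 6.02
position: [0.4288, -0.276, 0.018]
ee_rot: [1.908, 2.495, 0.0]
force: [0.9, 0.3, -0.1]
width: 0.373
gripper_force: 11.9
```

```bash
python3 d.py .429,-.276,.0176,.265 .429,-.276,.12,.265
```

```text
[-0.0001, 0.0002, 0.0004] [0.001, 0.001, 0.0]
[-0.0001, 0.0003, -0.102] [0.001, 0.001, 0.0]
6.02 [ 0.4288 -0.276   0.018 ] [ 0.74  0.56 -0.37  2.04  0.34  0.6   0.4 ] 0.37349564942988644 11.884011626243591 [ 0.9  0.3 -0.1]
```

Emit:
jog_arm:
  motion:
    - [[0,0,0.0004,0,0,0,-1],[0,0,0.0004,0,0,0,-1],[0,0,0.0004,0,0,0,-1],[0,0,0.0004,0,0,0,-1],[0,0,-0.02,0,0,0,-1],[0,0,-0.055,0,0,0,-1],[0,0,-0.09,0,0,0,-1],[0,0,-0.125,0,0,0,-1],[0,0,-0.155,0,0,0,-1],[0,0,-0.155,0,0,0,-1]]

```text
clock: 6.85
position: [0.4312, -0.277, 0.1781]
ee_rot: [1.903, 2.488, 0.002]
force: [1.7, -0.5, 0.1]
width: 0.997
gripper_force: 0.0
```

```bash
python3 d.py .659,-.179,.17,-.40
```

```text
[0.0349, 0.2455, 0.0094] [0.008, 0.004, 0.665]
6.85 [ 0.4312 -0.277   0.1781] [ 0.83  0.34 -0.47  1.89  0.19  0.95  0.54] 0.9968096101972617 0.0 [ 1.7 -0.5  0.1]
```

Emit:
jog_arm:
  motion:
    - [[0.005,0.032,0.001,0,0,0.09,-1],[0.01,0.065,0.003,0,0,0.19,-1],[0.015,0.1,0.005,0,0,0.29,-1],[0.02,0.135,0.006,0,0,0.39,-1],[0.025,0.17,0.007,0,0,0.49,-1],[0.03,0.205,0.008,0,0,0.59,-1],[0.033,0.235,0.009,0,0,0.64,-1],[0.0345,0.245,0.009,0,0,0.665,-1],[0.0345,0.245,0.009,0,0,0.665,-1],[0.0345,0.245,0.009,0,0,0.665,-1]]

```text
clock: 7.68
position: [0.6553, -0.1778, 0.1622]
ee_rot: [-2.616, -1.738, 0.002]
force: [-0.4, -0.4, 0.3]
width: 0.998
gripper_force: 0.0
```

```bash
python3 d.py .659,-.179,.081,-.40;  python3 - <<'E'
from h import *
for n,z,c in(('square_cup',.004,'top'),('square_cup',.004,'side'),('round_holder',.068,'side')):
    get_image(c);s=silhouettes(n,c)
    if s: print(n,c,s[0]['p'],s[0]['mask'].sum(),np.round(fit(n,{c:s[0]['mask']},z,[0,.3] if n!='round_holder' else [0]),4))
E
```

```text
[0.0004, 0.0039, 0.0812] [-0.001, 0.0, 0.002]
7.68 [ 0.6553 -0.1778  0.1622] [ 0.37  0.6  -0.29  1.48  0.18  1.09 -0.36] 0.9976963625772446 0.0 [-0.4 -0.4  0.3]
square_cup top 0.41 138 [  0.4244  -0.2611   0.2347 167.9412]
square_cup side 0.7 503 [ 0.4302 -0.2755  0.3168 25.3451]
round_holder side 0.57 385 [ 0.6603 -0.178   0.1155 85.1961]
```

Emit:
jog_arm:
  motion:
    - [[0,0.003,0.025,0,0,0,-1],[0,0.003,0.05,0,0,0,-0.8],[0,0.003,0.07,0,0,0,-0.6],[0,0.003,0.08,0,0,0,-0.4],[0,0.003,0.081,0,0,0,-0.2],[0,0.003,0.081,0,0,0,-0.1],[0,0.003,0.081,0,0,0,-0.1]]
  force: 15

```text
clock: 8.57
position: [0.6592, -0.1798, 0.0837]
ee_rot: [2.618, 1.735, 0.002]
force: [-0.3, 0.0, 0.8]
width: 0.614
gripper_force: 0.0
```

```bash
python3 d.py .6595,-.179,.0815,-.40
```

```text
[0.0008, -0.0, 0.0022] [0.002, -0.0, -0.0]
8.57 [ 0.6592 -0.1798  0.0837] [ 0.36  0.68 -0.28  1.55  0.21  0.94 -0.38] 0.6142587769859891 0.0 [-0.3  0.   0.8]
```

Emit:
jog_arm:
  motion:
    - [[0.001,0,0.002,0,0,0,0.1],[0.001,0,0.002,0,0,0,1],[0.001,0,0.002,0,0,0,1],[0.001,0,0.002,0,0,0,1],[0.001,0,0.002,0,0,0,1],[0.001,0,0.002,0,0,0,1],[0.001,0,0.002,0,0,0,1]]
  force: 15

```text
clock: 9.15
position: [0.6592, -0.1785, 0.081]
ee_rot: [2.618, 1.735, 0.001]
force: [-1.0, 1.2, 5.9]
width: 0.396
gripper_force: 15.0
```

```bash
python3 d.py .6595,-.179,.17,-.40 .4597,.2745,.16,.1
```

```text
[-0.0003, 0.0006, -0.089] [0.001, -0.0, 0.0]
[0.3396, -0.3601, -0.0793] [0.001, -0.0, -0.5]
9.15 [ 0.6592 -0.1785  0.081 ] [ 0.36  0.68 -0.28  1.55  0.21  0.94 -0.39] 0.39613969695920226 15.001637740060687 [-1.   1.2  5.9]
```

Emit:
jog_arm:
  motion:
    - [[0,0,-0.02,0,0,0,1],[0,0,-0.05,0,0,0,1],[0.008,-0.008,-0.08,0,0,0,1],[0.03,-0.031,-0.085,0,0,-0.04,1],[0.056,-0.059,-0.085,0,0,-0.08,1],[0.082,-0.087,-0.085,0,0,-0.12,1],[0.108,-0.115,-0.085,0,0,-0.16,1],[0.134,-0.143,-0.085,0,0,-0.2,1],[0.16,-0.17,-0.085,0,0,-0.24,1],[0.186,-0.197,-0.085,0,0,-0.28,1]]

```text
clock: 9.98
position: [0.5485, 0.0707, 0.1652]
ee_rot: [2.349, 2.086, -0.001]
force: [1.5, 0.8, -0.5]
width: 0.399
gripper_force: 15.0
```

```bash
python3 d.py .4597,.2745,.10,.1
```

```text
[0.1919, -0.1123, 0.0651] [-0.0, 0.0, -0.218]
9.98 [0.5485 0.0707 0.1652] [ 0.09  0.42 -0.43  1.8   0.21  0.97 -0.54] 0.398697427273405 14.998696921393275 [ 1.5  0.8 -0.5]
```

Emit:
jog_arm:
  motion:
    - [[0.03,-0.018,0,0,0,-0.04,1],[0.06,-0.036,0,0,0,-0.08,1],[0.09,-0.054,0,0,0,-0.12,1],[0.12,-0.072,0.01,0,0,-0.16,1],[0.15,-0.09,0.03,0,0,-0.2,1],[0.175,-0.103,0.05,0,0,-0.22,1],[0.188,-0.11,0.065,0,0,-0.22,1],[0.191,-0.112,0.075,0,0,-0.22,1],[0.191,-0.112,0.08,0,0,-0.22,1],[0.191,-0.112,0.08,0,0,-0.22,1]]

```text
clock: 10.82
position: [0.4614, 0.2709, 0.0842]
ee_rot: [2.108, 2.329, -0.004]
force: [0.1, -1.5, -0.4]
width: 0.397
gripper_force: 15.0
```

```bash
python3 d.py .4597,.2745,.0175,.1
```

```text
[0.0039, -0.0012, 0.0667] [-0.002, 0.002, -0.001]
10.82 [0.4614 0.2709 0.0842] [-0.27  0.51 -0.49  1.92  0.33  0.79 -0.84] 0.39725851248602645 14.999704621732235 [ 0.1 -1.5 -0.4]
```

Emit:
jog_arm:
  motion:
    - [[0.002,-0.001,0.02,0,0,0,1],[0.002,-0.001,0.04,0,0,0,1],[0.002,-0.001,0.05,0,0,0,1],[0.002,-0.001,0.05,0,0,0,1],[0.002,-0.001,0.05,0,0,0,1],[0.002,-0.001,0.05,0,0,0,1]]

```text
clock: 11.32
position: [0.4612, 0.2743, 0.0363]
ee_rot: [2.108, 2.328, 0.002]
force: [0.8, -0.1, 0.0]
width: 0.397
gripper_force: 15.0
```

```bash
python3 d.py .4597,.2745,.0172,.1
```

```text
[0.0004, -0.0015, 0.0191] [0.001, -0.0, -0.001]
11.32 [0.4612 0.2743 0.0363] [-0.31  0.58 -0.45  1.95  0.38  0.69 -0.9 ] 0.3974978725601342 14.99981313943863 [ 0.8 -0.1  0. ]
```

Emit:
jog_arm:
  motion:
    - [[0,-0.001,0.01,0,0,0,1],[0,-0.001,0.016,0,0,0,1],[0,-0.001,0.0188,0,0,0,1],[0,-0.001,0.0188,0,0,0,1],[0,-0.001,0.0188,0,0,0,1],[0,-0.001,0.0188,0,0,0,-1],[0,-0.001,0.0188,0,0,0,-1],[0,-0.001,0.0188,0,0,0,-1],[0,-0.001,0.0188,0,0,0,-1],[0,-0.001,0,0,0,0,-1]]

```text
clock: 12.15
position: [0.4577, 0.2729, 0.0329]
ee_rot: [-2.107, -2.329, 0.007]
force: [0.3, -0.7, -0.0]
width: 0.713
gripper_force: 0.0
```

Emit:
jog_arm:
  motion:
    - [[0,0,-0.035,0,0,0,-1],[0,0,-0.07,0,0,0,-1],[0,0,-0.105,0,0,0,-1],[0,0,-0.135,0,0,0,-1]]

```text
clock: 12.48
position: [0.4592, 0.2746, 0.1726]
ee_rot: [2.107, 2.33, 0.002]
force: [0.1, 0.8, -0.0]
width: 0.98
gripper_force: 0.0
```

```bash
python3 d.py .652,-.1995,.15,-.36;  python3 - <<'E'
from h import *
for n,z,c in(('round_holder',.004,'side'),('short_rack',.036,'top'),('short_rack',.036,'side')):
    im=get_image(c);s=silhouettes(n,c)
    if s: print(n,c,s[0]['p'],s[0]['mask'].sum(),np.round(fit(n,{c:s[0]['mask']},z,[-.4] if n!='round_holder' else [0]),4))
cv2.imwrite('pics/s2.png',im[:,:,::-1])
E
```

```text
[-0.491, 0.1444, 0.0223] [0.001, -0.001, 0.46]
12.48 [0.4592 0.2746 0.1726] [-0.23  0.4  -0.54  1.83  0.25  0.98 -0.77] 0.980415724749848 0.0 [ 0.1  0.8 -0. ]
round_holder side 0.86 649 [ 4.59900e-01  2.74100e-01 -3.30000e-03  8.31333e+01]
short_rack top 0.96 1179 [ 0.6513 -0.2013 -0.3793 39.749 ]
short_rack side 0.55 1477 [ 0.6521 -0.1988 -0.3714 50.0588]
```

View pics/s2.png

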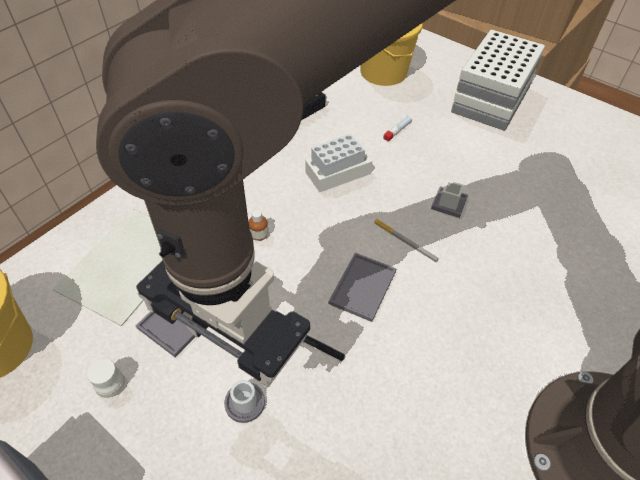

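The cup at (452,192) and the round holder at (243,398) both stand upright in their nests. The block is at (0.652, -0.200) with yaw -0.375.

Emit:
jog_arm:
  motion:
    - [[-0.03,0.009,0,0,0,0.03,-1],[-0.068,0.02,0,0,0,0.06,-1],[-0.106,0.031,0,0,0,0.1,-1],[-0.144,0.042,0,0,0,0.14,-1],[-0.182,0.053,0,0,0,0.18,-1],[-0.22,0.064,0,0,0,0.22,-1],[-0.258,0.075,0,0,0,0.26,-1],[-0.296,0.086,0,0,0,0.3,-1],[-0.334,0.097,0,0,0,0.34,-1],[-0.37,0.108,0,0,0,0.38,-1]]

```text
clock: 13.62
position: [0.6031, -0.0856, 0.1684]
ee_rot: [-2.511, -1.886, 0.004]
force: [0.8, 0.7, 0.9]
width: 0.996
gripper_force: 0.0
```

```bash
python3 d.py .652,-.2,.12,-.375
```

```text
[-0.0962, 0.079, 0.0483] [-0.003, 0.001, 0.093]
13.62 [ 0.6031 -0.0856  0.1684] [ 0.29  0.49 -0.34  1.66  0.19  1.03 -0.4 ] 0.9962375103197099 0.0 [0.8 0.7 0.9]
```

Emit:
jog_arm:
  motion:
    - [[-0.03,0.025,0,0,0,0.03,-1],[-0.06,0.05,0,0,0,0.06,-1],[-0.08,0.066,0.01,0,0,0.09,-1],[-0.092,0.076,0.03,0,0,0.093,-1],[-0.094,0.078,0.048,0,0,0.093,-1],[-0.094,0.078,0.048,0,0,0.093,-1],[-0.094,0.078,0.048,0,0,0.093,-1],[-0.094,0.078,0.048,0,0,0.093,-1]]

```text
clock: 14.28
position: [0.6526, -0.1937, 0.1223]
ee_rot: [-2.593, -1.772, 0.0]
force: [0.5, 0.2, -0.4]
width: 1.001
gripper_force: 0.0
```

```bash
python3 d.py .652,-.2,.045,-.375
```

```text
[-0.0061, 0.0018, 0.0773] [-0.001, -0.001, 0.003]
14.28 [ 0.6526 -0.1937  0.1223] [ 0.39  0.64 -0.28  1.52  0.2   1.02 -0.32] 1.0010533177159826 0.0 [ 0.5  0.2 -0.4]
```

Emit:
jog_arm:
  motion:
    - [[-0.006,0.001,0.03,0,0,0,-1],[-0.006,0.001,0.055,0,0,0,-0.7],[-0.006,0.001,0.07,0,0,0,-0.6],[-0.006,0.001,0.077,0,0,0,-0.55],[-0.006,0.001,0.077,0,0,0,-0.55],[-0.006,0.001,0.077,0,0,0,-0.55],[-0.006,0.001,0.077,0,0,0,-0.55]]

```text
clock: 14.87
position: [0.6526, -0.2007, 0.0472]
ee_rot: [2.593, 1.77, 0.003]
force: [0.7, -0.8, 0.5]
width: 0.777
gripper_force: 0.0
```

```bash
python3 d.py .652,-.2,.045,-.375
```

```text
[0.0004, -0.0008, 0.0022] [0.003, -0.001, 0.002]
14.87 [ 0.6526 -0.2007  0.0472] [ 0.39  0.72 -0.27  1.58  0.23  0.88 -0.34] 0.7768949694872033 0.0 [ 0.7 -0.8  0.5]
```

Emit:
jog_arm:
  motion:
    - [[0,-0.001,0.002,0,0,0,-0.4],[0,-0.001,0.002,0,0,0,0],[0,-0.001,0.002,0,0,0,0.5],[0,-0.001,0.002,0,0,0,1],[0,-0.001,0.002,0,0,0,1],[0,-0.001,0.002,0,0,0,1]]
  force: 30

```text
clock: 15.37
position: [0.6506, -0.2007, 0.0439]
ee_rot: [2.595, 1.771, 0.001]
force: [-1.6, 0.7, 6.0]
width: 0.609
gripper_force: 30.0
```

```bash
python3 d.py .652,-.2,.045,-.375 .444,-.005,.12,.225
```

```text
[0.0011, 0.0011, -0.0011] [0.001, 0.0, 0.002]
[0.1069, -0.2637, -0.0763] [0.001, 0.0, -0.598]
15.37 [ 0.6506 -0.2007  0.0439] [ 0.39  0.72 -0.27  1.58  0.23  0.87 -0.34] 0.608831064300899 29.993922673165798 [-1.6  0.7  6. ]
```

Emit:
jog_arm:
  motion:
    - [[0,0,-0.01,0,0,0,1],[0,0,-0.03,0,0,0,1],[0,0,-0.06,0,0,0,1],[0.005,-0.012,-0.085,0,0,-0.02,1],[0.014,-0.035,-0.095,0,0,-0.08,1],[0.026,-0.064,-0.095,0,0,-0.15,1],[0.038,-0.094,-0.095,0,0,-0.22,1],[0.05,-0.124,-0.095,0,0,-0.29,1],[0.062,-0.154,-0.095,0,0,-0.36,1],[0.074,-0.184,-0.09,0,0,-0.43,1]]

```text
clock: 16.2
position: [0.5052, -0.0638, 0.1342]
ee_rot: [2.152, 2.286, 0.001]
force: [-0.2, 0.7, -1.6]
width: 0.607
gripper_force: 30.0
```

```bash
python3 d.py .444,-.005,.08,.225
python3 - <<'E'
from cell import *
import cv2
cv2.imwrite('pics/s3.png',get_image('side')[100:400,150:550,::-1])
E
```

```text
[0.0624, -0.0576, 0.0541] [0.001, 0.001, -0.165]
16.2 [ 0.5052 -0.0638  0.1342] [ 0.37  0.39 -0.46  1.94  0.23  0.86 -0.14] 0.6067036279011057 29.992004334926605 [-0.2  0.7 -1.6]
```

View pics/s3.png

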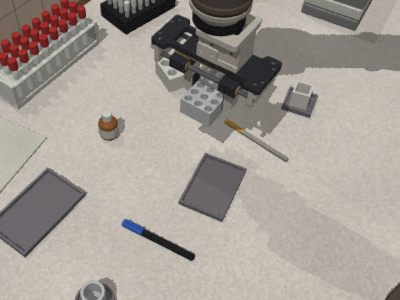

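The block is held level at crop position (202,103), and the rack stays behind it.

Emit:
jog_arm:
  motion:
    - [[0.015,-0.014,0,0,0,-0.05,1],[0.032,-0.03,0,0,0,-0.1,1],[0.048,-0.045,0.01,0,0,-0.15,1],[0.058,-0.055,0.03,0,0,-0.165,1],[0.061,-0.057,0.05,0,0,-0.165,1],[0.061,-0.057,0.06,0,0,-0.165,1],[0.061,-0.057,0.06,0,0,-0.165,1],[0.061,-0.057,0.06,0,0,-0.165,1],[0.061,-0.057,0.06,0,0,-0.165,1]]

```text
clock: 17.0
position: [0.4468, -0.0073, 0.074]
ee_rot: [1.962, 2.452, 0.001]
force: [-0.0, 0.1, -2.7]
width: 0.611
gripper_force: 30.0
```

```bash
python3 d.py .444,-.005,.012,.225
python3 - <<'E'
from h import *
for c in('side','top'):
    get_image(c);s=silhouettes('long_rack',c)
    if s: print(c,s[0]['p'],s[0]['mask'].sum(),np.round(fit('long_rack',{c:s[0]['mask']},0,[-.4]),4))
get_image('side');s=silhouettes('short_nest','side')
if s: print(c,s[0]['p'],s[0]['pixel'],s[0]['mask'].sum())
E
```

```text
[0.0028, -0.0023, 0.062] [0.001, 0.0, -0.004]
17.0 [ 0.4468 -0.0073  0.074 ] [ 0.28  0.41 -0.49  2.14  0.31  0.66 -0.19] 0.6111833870462807 29.99401744455099 [-0.   0.1 -2.7]
side 0.56 1314 [ 6.685000e-01 -1.973000e-01  4.494000e-01  7.592824e+02]
top 0.81 1651 [ 0.6488 -0.2045 -0.4138 58.2471]
top 0.82 [360.6, 296.6] 1642
```

Emit:
jog_arm:
  motion:
    - [[0.002,-0.002,0.02,0,0,0,1],[0.002,-0.002,0.035,0,0,0,1],[0.002,-0.002,0.045,0,0,0,1],[0.002,-0.002,0.045,0,0,0,1],[0.002,-0.002,0.045,0,0,0,1],[0.002,-0.002,0.045,0,0,0,1]]

```text
clock: 17.8
position: [0.4437, -0.0053, 0.0288]
ee_rot: [1.961, 2.453, 0.001]
force: [0.2, 0.0, -1.3]
width: 0.604
gripper_force: 30.0
```

```bash
python3 d.py .444,-.005,.0122,.225
```

```text
[0.0003, 0.0004, 0.0166] [0.001, 0.0, -0.003]
17.8 [ 0.4437 -0.0053  0.0288] [ 0.23  0.48 -0.43  2.18  0.38  0.55 -0.27] 0.6042276122519423 29.99413602054119 [ 0.2  0.  -1.3]
```

Emit:
jog_arm:
  motion:
    - [[0,0,0.008,0,0,0,1],[0,0,0.014,0,0,0,1],[0,0,0.0163,0,0,0,1],[0,0,0.0163,0,0,0,1],[0,0,0.0163,0,0,0,1],[0,0,0.0163,0,0,0,1]]

```text
clock: 18.3
position: [0.4432, -0.0055, 0.0118]
ee_rot: [-1.962, -2.454, 0.0]
force: [-0.9, -0.4, -2.5]
width: 0.606
gripper_force: 30.0
```

```bash
python3 d.py .444,-.005,.0122,.225
```

```text
[0.0003, 0.0009, -0.0004] [-0.0, -0.0, -0.003]
18.3 [ 0.4432 -0.0055  0.0118] [ 0.21  0.51 -0.41  2.19  0.41  0.51 -0.29] 0.6061024147886207 29.993687085807323 [-0.9 -0.4 -2.5]
```

Emit:
jog_arm:
  motion:
    - [[0,0,0.0004,0,0,0,1],[0,0,0.0004,0,0,0,0],[0,0,0.0004,0,0,0,-0.5],[0,0,0.0004,0,0,0,-0.6],[0,0,0.0002,0,0,0,-0.6],[0,0,-0.01,0,0,0,-0.7],[0,0,-0.035,0,0,0,-1],[0,0,-0.07,0,0,0,-1],[0,0,-0.105,0,0,0,-1],[0,0,-0.12,0,0,0,-1]]

```text
clock: 19.13
position: [0.4447, -0.0049, 0.1356]
ee_rot: [1.959, 2.452, 0.004]
force: [1.6, 0.3, -0.7]
width: 0.999
gripper_force: 0.0
```

```bash
python3 d.py .65,-.203,.12,-.415
```

```text
[-0.2385, 0.1565, 0.0164] [0.004, -0.001, 0.637]
19.13 [ 0.4447 -0.0049  0.1356] [ 0.34  0.31 -0.55  2.08  0.22  0.81 -0.12] 0.9990977628265698 0.0 [ 1.6  0.3 -0.7]
```

Emit:
jog_arm:
  motion:
    - [[-0.03,0.02,0,0,0,0.09,-1],[-0.06,0.039,0,0,0,0.18,-1],[-0.09,0.059,0,0,0,0.27,-1],[-0.12,0.079,0,0,0,0.36,-1],[-0.15,0.099,0,0,0,0.45,-1],[-0.18,0.119,0.005,0,0,0.54,-1],[-0.21,0.139,0.01,0,0,0.6,-1],[-0.23,0.152,0.015,0,0,0.637,-1],[-0.237,0.156,0.016,0,0,0.637,-1],[-0.237,0.156,0.016,0,0,0.637,-1]]

```text
clock: 19.97
position: [0.6479, -0.2042, 0.1147]
ee_rot: [-2.633, -1.714, 0.002]
force: [-0.7, -0.2, 0.3]
width: 1.0
gripper_force: 0.0
```

Emit:
jog_arm:
  motion:
    - [[0,0,0.01,0,0,0,-1],[0,0,0.03,0,0,0,-1],[0,0,0.05,0,0,0,-1],[0,0,0.06,0,0,0,-1],[0,0,0.06,0,0,0,-1],[0,0,0.06,0,0,0,-1]]

```text
clock: 20.47
position: [0.647, -0.2012, 0.0559]
ee_rot: [-2.629, -1.717, 0.001]
force: [0.4, -0.2, 0.2]
width: 1.002
gripper_force: 0.0
```

```bash
python3 d.py .65,-.203,.011,-.415
python3 - <<'E'
from h import *
for c in('side','top'):
    im=get_image(c);s=silhouettes('short_rack',c)
    if c=='side':cv2.imwrite('pics/s4.png',cv2.resize(im[100:340,280:500,::-1],None,fx=2.4,fy=2.4))
    if s: print(c,s[0]['p'],s[0]['mask'].sum(),np.round(fit('short_rack',{c:s[0]['mask']},.004,[.2]),4))
E
```

```text
[-0.0004, 0.0036, 0.0449] [-0.001, -0.0, 0.001]
20.47 [ 0.647  -0.2012  0.0559] [ 0.39  0.7  -0.27  1.58  0.22  0.89 -0.37] 1.0022605571809011 0.0 [ 0.4 -0.2  0.2]
side 0.64 1861 [ 4.43700e-01 -3.80000e-03  2.25500e-01  9.11216e+01]
top 0.84 1080 [ 4.43100e-01 -6.90000e-03  2.14800e-01  3.95686e+01]
```

View pics/s4.png

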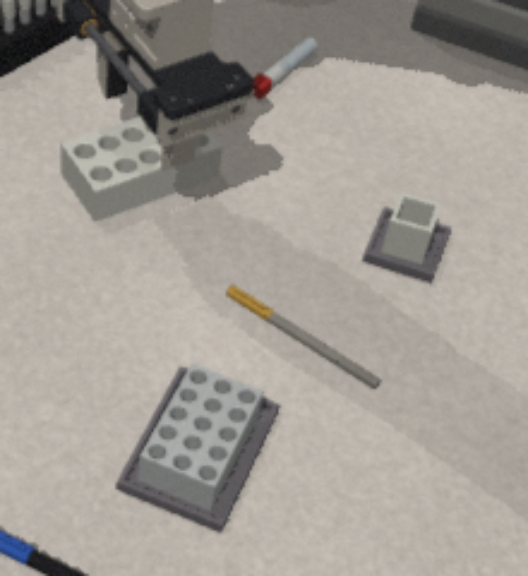

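The block (crop 205,435) and the cup sit in their nests. Now the long rack.

Emit:
jog_arm:
  motion:
    - [[0,0.003,0.015,0,0,0,-1],[0,0.003,0.03,0,0,0,-1],[0,0.003,0.042,0,0,0,-0.8],[0,0.003,0.045,0,0,0,-0.7],[0,0.003,0.045,0,0,0,-0.7],[0,0.003,0.045,0,0,0,-0.7]]

```text
clock: 21.17
position: [0.6505, -0.2034, 0.0109]
ee_rot: [-2.631, -1.716, -0.0]
force: [0.3, -0.5, 0.2]
width: 0.859
gripper_force: 0.0
```

```bash
python3 d.py .65,-.203,.011,-.415
```

```text
[0.0002, -0.0006, -0.0001] [-0.0, -0.0, -0.0]
21.17 [ 0.6505 -0.2034  0.0109] [ 0.38  0.76 -0.26  1.6   0.24  0.82 -0.38] 0.8592746150021765 0.0 [ 0.3 -0.5  0.2]
```

Emit:
jog_arm:
  motion:
    - [[0,0,0,0,0,0,-0.5],[0,0,0,0,0,0,0],[0,0,0,0,0,0,1],[0,0,0,0,0,0,1],[0,0,0,0,0,0,1],[0,0,0,0,0,0,1]]
  force: 30

```text
clock: 21.67
position: [0.6507, -0.2036, 0.0116]
ee_rot: [2.631, 1.716, 0.001]
force: [-0.2, 0.5, 6.1]
width: 0.693
gripper_force: 30.0
```

```bash
python3 d.py .65,-.203,.011,-.415 .6435,.2205,.13,.052
```

```text
[0.0003, -0.0008, 0.0006] [0.001, -0.0, -0.0]
[0.3852, -0.1775, -0.1185] [0.001, 0.0, -0.467]
21.67 [ 0.6507 -0.2036  0.0116] [ 0.38  0.76 -0.26  1.6   0.24  0.82 -0.38] 0.6926472753771106 30.001121163368225 [-0.2  0.5  6.1]
```

Emit:
jog_arm:
  motion:
    - [[0,0,-0.01,0,0,0,1],[0,0,-0.035,0,0,0,1],[0,0,-0.07,0,0,0,1],[0.006,-0.003,-0.105,0,0,0,1],[0.025,-0.012,-0.13,0,0,-0.03,1],[0.055,-0.026,-0.135,0,0,-0.07,1],[0.088,-0.041,-0.135,0,0,-0.11,1],[0.121,-0.056,-0.135,0,0,-0.15,1],[0.154,-0.071,-0.135,0,0,-0.19,1],[0.187,-0.086,-0.135,0,0,-0.23,1]]

```text
clock: 22.5
position: [0.6467, 0.0038, 0.1466]
ee_rot: [2.415, 2.008, 0.0]
force: [1.6, 0.6, -1.2]
width: 0.692
gripper_force: 30.0
```

```bash
python3 d.py .6435,.2205,.10,.052
```

```text
[0.2125, -0.0427, 0.0465] [0.0, 0.0, -0.235]
22.5 [0.6467 0.0038 0.1466] [ 0.15  0.57 -0.37  1.59  0.23  1.03 -0.47] 0.6924175212436048 29.998417496681213 [ 1.6  0.6 -1.2]
```

Emit:
jog_arm:
  motion:
    - [[0.033,-0.007,0,0,0,-0.035,1],[0.066,-0.013,0,0,0,-0.07,1],[0.099,-0.02,0,0,0,-0.105,1],[0.132,-0.027,0,0,0,-0.14,1],[0.165,-0.033,0,0,0,-0.18,1],[0.19,-0.038,0.01,0,0,-0.21,1],[0.207,-0.042,0.03,0,0,-0.235,1],[0.211,-0.042,0.045,0,0,-0.235,1],[0.211,-0.042,0.05,0,0,-0.235,1],[0.211,-0.042,0.05,0,0,-0.235,1]]

```text
clock: 23.33
position: [0.6437, 0.2157, 0.0942]
ee_rot: [-2.166, -2.275, 0.006]
force: [0.4, -0.5, -0.9]
width: 0.695
gripper_force: 30.0
```

Emit:
jog_arm:
  motion:
    - [[0,0,0.02,0,0,0,1],[0,0,0.04,0,0,0,1],[0,0,0.055,0,0,0,1],[0,0,0.055,0,0,0,1],[0,0,0.055,0,0,0,1],[0,0,0.055,0,0,0,1]]

```text
clock: 23.83
position: [0.6458, 0.2167, 0.0426]
ee_rot: [2.166, 2.274, 0.002]
force: [-0.1, 0.0, 0.3]
width: 0.693
gripper_force: 30.0
```

```bash
python3 d.py .6435,.2205,.0155,.052
```

```text
[0.0039, -0.0022, 0.0271] [0.002, -0.0, -0.004]
23.83 [0.6458 0.2167 0.0426] [-0.16  0.74 -0.39  1.57  0.34  0.89 -0.63] 0.6931919753199839 29.99977558851242 [-0.1  0.   0.3]
```

Emit:
jog_arm:
  motion:
    - [[0.0035,-0.002,0.005,0,0,-0.004,1],[0.0035,-0.002,0.012,0,0,-0.004,1],[0.0035,-0.002,0.02,0,0,-0.004,1],[0.0035,-0.002,0.025,0,0,-0.004,1],[0.0035,-0.002,0.026,0,0,-0.004,1],[0.0035,-0.002,0.026,0,0,-0.004,1],[0.0035,-0.002,0.026,0,0,-0.004,1]]

```text
clock: 24.42
position: [0.642, 0.2208, 0.0149]
ee_rot: [-2.16, -2.281, 0.001]
force: [-3.1, -1.2, 5.7]
width: 0.695
gripper_force: 30.0
```

```bash
python3 d.py .6435,.2205,.0155,.052
```

```text
[-0.0004, 0.0015, -0.0006] [-0.001, 0.0, 0.002]
24.42 [0.642  0.2208 0.0149] [-0.17  0.77 -0.38  1.59  0.36  0.85 -0.64] 0.6950261463241102 30.000902116298676 [-3.1 -1.2  5.7]
```

In contact with the floor. Release, and rise.

Emit:
jog_arm:
  motion:
    - [[0,0,-0.0005,0,0,0,0],[0,0,-0.0005,0,0,0,-0.5],[0,0,-0.0005,0,0,0,-0.7],[0,0,-0.0005,0,0,0,-0.8],[0,0,-0.01,0,0,0,-0.9],[0,0,-0.035,0,0,0,-1],[0,0,-0.07,0,0,0,-1],[0,0,-0.105,0,0,0,-1],[0,0,-0.14,0,0,0,-1],[0,0,-0.17,0,0,0,-1]]

```text
clock: 25.25
position: [0.6427, 0.2212, 0.1884]
ee_rot: [2.16, 2.28, 0.003]
force: [0.7, 0.5, 0.6]
width: 1.001
gripper_force: 0.0
```

Emit:
jog_arm:
  motion:
    - [[0,0.03,-0.01,0,0,0,-1],[-0.02,0.04,-0.02,0,0,0,-1],[-0.05,0.06,-0.02,0,0,0,-1],[-0.085,0.07,-0.02,0,0,0,-1],[-0.12,0.07,-0.02,0,0,0,-1],[-0.16,0.07,-0.02,0,0,0,-1],[-0.2,0.07,-0.02,0,0,0,-1],[-0.22,0.07,-0.02,0,0,0,-1],[-0.22,0.07,-0.02,0,0,0,-1],[-0.22,0.07,-0.02,0,0,0,-1]]

```text
clock: 26.08
position: [0.7243, 0.0027, 0.2055]
ee_rot: [2.164, 2.276, -0.0]
force: [-0.1, 0.8, -0.5]
width: 1.0
gripper_force: 0.0
```

```bash
python3 d.py .6435,.2205,.0155,.052
python3 - <<'E'
from h import *
for c in('side','top'):
    im=get_image(c);s=silhouettes('long_rack',c)
    if c=='side':cv2.imwrite('pics/s5.png',im[:,:,::-1])
    if s: print(c,s[0]['p'],s[0]['mask'].sum(),np.round(fit('long_rack',{c:s[0]['mask']},.004,[.0]),4))
E
```

```text
[0.2217, -0.0697, 0.1899] [0.0, 0.0, -0.001]
26.08 [0.7243 0.0027 0.2055] [ 0.15  0.65 -0.41  1.29  0.26  1.25 -0.22] 0.9996994506071649 0.0 [-0.1  0.8 -0.5]
side 0.75 3400 [6.431000e-01 2.220000e-01 5.070000e-02 1.209882e+02]
top 0.86 1711 [ 0.6427  0.2187  0.0495 42.498 ]
```

View pics/s5.png

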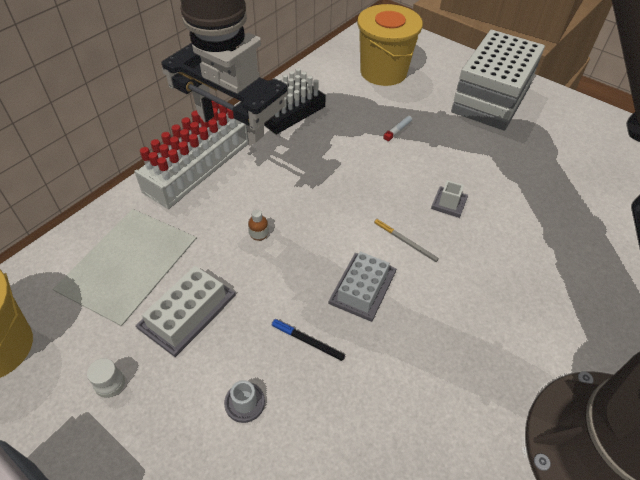

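All four pieces sit in their nests: long rack (187,308), block (363,282), holder (243,398) and cup (452,192). The bottle at (258,226) is undisturbed, and the arm is clear of everything.

```bash
python3 -c "
from cell import *
print(sign_off())"
```

```text
the job is handed in; nothing more can be done
None
```

All four pieces are upright in their own nests, the amber bottle is where it stood, and the job was handed in at about 26 s on the robot's clock; the hand-in returned no verdict.

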